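Wind the orange tape reel until the drag lets go

ROBOT

A 6-joint arm with a two-finger parallel gripper is mounted at the origin on the work surface. World frame = base frame: x ahead of the robot, y to its left, z up, the work surface at z = 0. Lengths are in m, angles in rad, forces in N, time in s.
With the tool pointing down it reaches from about 0.275 to 0.75 m from the base axis. Payload 10.2 kg.
Tool frame: the origin (TCP) lies between the finger pads; the fingertips stand 11 mm ahead of it and the grasp point (between the pads) lies 8 mm behind it; z points along the fingers, y is the direction in which the jaws open and shut (so a half turn about z gives the same grasp; the last joint's range is limited). The gripper opens to 85 mm and grips with 20 to 120 N. Pads are 22 mm wide; open, the fingers measure 114 mm over their backs; the gripper's body (76 mm by 85 mm) begins 54 mm behind the grasp point. The pads swing forward as they close: fully open they stand 13 mm farther back than shut.
Start: joints at [1.031, 0.313, 1.498, -0, 1.331, -0.223], TCP at [0.164, 0.499, 0.242] pointing down, gripper open.
Joint ranges: [-2.94, 2.94], [-0.97, 2.17], [0.19, 2.56], [-1.23, 4.37], [0.02, 3.11], [-2.88, 2.88]. Speed limits (rad/s): [2.39, 2.39, 3.01, 3.14, 3.14, 3.14].

INTERFACE

Orientations are given as a rotation vector (axis times angle).
In Python, from workcell import bot, cams, recognise, outline_of gives the robot as it stands.
- The arm moves only by the tool apply_moves, never from a script. Its argument "moves" is a list that holds one entry, the list of rows, each a list of 7 numbers: the closure in counts, from 0 (fully open) to 255 (shut), then the shift along the tool's x, y, z in cm, then the turn, a rotation vector about the tool's x, y, z in rad. In form: [[[hand, tx, ty, tz, ax, ay, az], ...]]. A call has 1 to 5 rows; each row is the pose to reach, as a shift and turn from the pose measured when the call began, along the tool's axes at that moment; what a row does not reach only later rows make up. A row lasts 1/8 s, in which the tool goes at most 62.5 mm and 10.7 degrees, less where a joint would pass 70% of its speed; a pose out of reach is approached as far as the arm can. A call with a gripper value outside its range is refused whole. The fingers move at their own pace and stop on an object; "newtons" is the grip in N (left out, the last holds). Time passes only in rows, so rows that repeat a pose let the fingers close. It gives the time, the measured TCP pose, the force and the opening at its end, in the units of the state.
- bot.get_state(): the state, without advancing time (a new reading comes with each control period).
- cams.get_image(name): name is "side" or "top"; returns a dict with "color" (384x512x3 uint8, red, green, blue), "depth" (384x512 float32, m along the optical axis (not along the pixel's ray), 0 where there is no reading), "K" (3x3 intrinsics, pixels), "distortion" ([k1, k2, p1, p2, k3] as OpenCV has them; the pictures are not rectified), "extrinsics" (4x4, takes a point from camera to world coordinates). Camera axes: x right, y up, looking along -z (the intrinsics and any distortion apply to the point x, -y, -z); pixel columns grow to the right and rows downward; lengths in m; the calibration is good to about 2 mm. A picture is of the moment at which its call begins.
- bot.finish_job(): hands the job in, once; it reports no verdict.
Trained networks look in a picture, given as the dict that the camera call returned (one of the last four; its "shot" number tells which), for a name from the list of things; names that differ only in an ending like _2 or _b are one class to them, and where a whole thing is asked for, a point or a joint stands for the part that bears it (a point fixed in the world has none). Each returns a list of dicts, best first, with "conf" (0 to 1); they miss things now and then, are a little off and sometimes report something else, mostly with a low value. They report only what shows in the picture. A call takes as long as a camera call.
- recognise(picture, query): "rect" ([centre column, centre row, width, height] in pixels, round what is visible of it).
- outline_of(picture, query): "pixels" (384x512 bool, what is visible of it) and "rect" ([centre column, centre row, width, height] in pixels, round what is visible of it).
The state is a dict: "time_s": time; "joint_positions": joint angles; "dq": joint speeds; "tau": joint torques, N m; "ee_pos": TCP position; "tool_rot": TCP orientation; "contact_force": force on the tool from outside, world axes, zero at the start; "moment": the same for the moment, N m; "opening": opening from 0.0 (shut) to 1.0 (fully open).
Only numpy, scipy, OpenCV 4.12 (cv2) and the standard library are available. Lean on these libraries where they do the work, as an engineer would, in place of code of your own. Each camera call takes 0.05 s, during which the arm holds its last target.

TASK

On the garage bench, turn the crank of the orange tape reel clockwise (seen from above) until its stiff drag suddenly lets go and the black pointer on its nose has moved wholly onto the green. Stop within half a turn after that and let go of the crank. Leave the crank of the blue reel alone.

Things in the scene. Friction and masses are not known exactly. Their poses are not given: they have to be found in the camera images.
- orange_crank (a joint): Crank of the orange reel, about the vertical; rad, grows clockwise seen from above. Starts between -6.8 and -4.2. Below 0 an even brake drag of about 0.7 N m (12 N at the knob); at 0 to 0.15 the brake lets go and about 0.09 N m is left. Stays where it is left; stops at -7.5 and +7. The black pointer on the nose (3 mm wide) moves outward 2.5 mm per rad, crosses the green's edge at 0 and is wholly on green from 0.45.
- orange_axis (a point): Orange crank's vertical axis at the hub's top, 68 mm above the bench. The closed reel (round case 176 mm across, top at 55 mm) lies flat on a board screwed to the bench; x points along its nose, a block 62 mm wide reaching 135 mm from the axis, with the pointer window (white, green outer end). Crank arm 58 to 66 mm above the bench.
- orange_knob (a point): Middle of the orange crank's upright white knob, 90 mm above the bench, 60 mm from the axis; travels with the crank. The knob is 22 mm in diameter, from 68 to 110 mm above the bench, and spins freely on the arm, so it can be pinched from above and carried round without turning the hand.
- blue_knob (a point): The same knob on the blue reel, a bystander of the same shape and sizes: centre 90 mm above the bench, 60 mm from that reel's axis.

How it is judged:
At the end, for the whole second after the job is handed in: The orange crank rests past the point where the drag lets go: its value is between 0.2 and 3.5 rad and it no longer turns (value of joint orange_crank between 0.2 and 3.5 rad and velocity of joint orange_crank between -0.2 and 0.2 rad/s); the robot touches nothing.
It fails at once if the orange crank is wound on well over half a turn after the drag has gone (past 3.6 rad) (value of joint orange_crank above 3.6 rad).
It fails at once if the blue reel's crank is turned (its knob moves more than 20 mm) (distance of blue_knob from where it was at the start of the episode above 0.02 m).
It also fails if it takes over 45 s, if anything falls off the work surface, if the arm or the gripper's body presses on something with over 40 N, if the wrist force passes 120 N, or if a joint passes its speed limit or range.

## Working session

There is one attempt and no reset: what is moved stays moved. The work goes in short steps, Python scripts to look and compute and a tool call to move; the robot and the scene stay as the last step left them, time stands still between calls to the robot, and variables do not carry over. Pictures are saved under pics/ and viewed, and the job is handed in when it is done.

Besides the shell and the picture viewer there is one more tool, called after "Call:" by a JSON object that holds its "api" and its "payload". apply_moves: Moves the arm, as the interface text tells. Its arguments: {"type":"object","properties":{"moves":{"type":"array","items":{"type":"array","items":{"type":"array","items":{"type":"number"}}}},"newtons":{"type":"number"}},"required":["moves"]}

```bash
ls; mkdir -p pics; python3 - <<'E'
from workcell import bot,cams,recognise,outline_of
import cv2,numpy as np
print(bot.get_state())
for n in("top","side"):
    p=cams.get_image(n); cv2.imwrite(f"pics/{n}0.png",p["color"][:,:,::-1]); np.savez(f"{n}0.npz",**{k:p[k] for k in("color","depth","K","distortion","extrinsics")})
    print(p["K"],p["distortion"],p["extrinsics"])
    for q in("orange_crank","orange_axis","orange_knob","blue_knob"):
        try: print(n,q,[(np.round(r["rect"],1),round(r["conf"],2)) for r in recognise(p,q)[:3]])
        except Exception as e: print(q,e)
E
```

```text
pics
{'time_s': 0.0, 'joint_positions': array([ 1.03058664e+00,  3.13449643e-01,  1.49845762e+00,  4.74316857e-06,
        1.33099381e+00, -2.23407348e-01]), 'dq': array([ 2.31484805e-05, -4.70038479e-04, -8.08797026e-04,  8.27493147e-04,
       -2.00126217e-04,  2.53874033e-04]), 'tau': array([-7.57495727e-04, -4.12273800e+01, -2.59734195e+01, -3.51078988e-04,
        4.26922154e-03, -2.21862507e-06]), 'ee_pos': array([0.16343589, 0.49865058, 0.24172752]), 'tool_rot': array([-4.95477634e-01, -3.10177577e+00,  1.90426884e-03]), 'contact_force': array([-0.30070535,  0.09652237, -0.38900913]), 'moment': array([ 0.00695683,  0.02416474, -0.0176921 ]), 'opening': 1.000568688607801}
[[348.78669379   0.         256.41418112]
 [  0.         348.78669379 187.86559891]
 [  0.           0.           1.        ]] [0.026002 0.       0.       0.       0.      ] [[ 0.02551305  0.99857718 -0.04682622  0.52826628]
 [-0.99965984  0.0252311  -0.00660257 -0.01570244]
 [-0.00541169  0.04697874  0.99888123  0.8174296 ]
 [ 0.          0.          0.          1.        ]]
top orange_crank [(array([185.6, 1
[... 221 characters left out ...]
674322   0.         259.65090824]
 [  0.         459.74674322 182.64372164]
 [  0.           0.           1.        ]] [-0.16774967  0.          0.          0.          0.        ] [[ 8.70698173e-01  3.77935251e-01 -3.14721525e-01  3.14953043e-01]
 [-4.91817663e-01  6.69448438e-01 -5.56735282e-01 -4.51050031e-01]
 [ 2.79944428e-04  6.39533998e-01  7.68762764e-01  6.82980157e-01]
 [ 0.00000000e+00  0.00000000e+00  0.00000000e+00  1.00000000e+00]]
side orange_crank [(array([202.5, 139.8,  17.2,  32.3]), 0.56)]
side orange_axis [(array([215.1, 149.3, 144.1,  97.6]), 0.78)]
side orange_knob [(array([202. , 141.7,  15.6,  32.3]), 0.82)]
side blue_knob [(array([315.6, 251.8,  54. ,  39.1]), 0.75)]
```

View pics/top0.png

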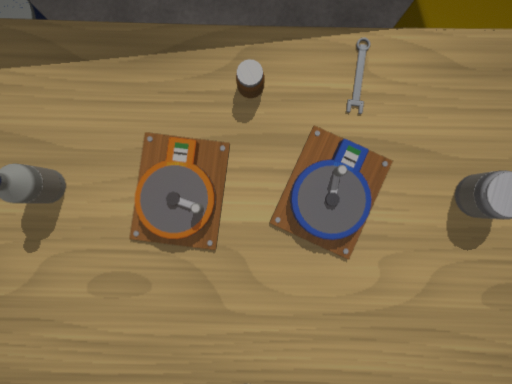

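View pics/side0.png

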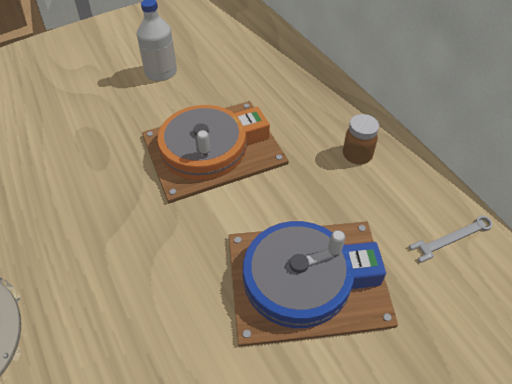

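The top view shows the orange hub near (173,200), its knob near (196,208) and its nose upward, toward +x. The blue hub is near (332,200) with its knob near (342,170). In the side view the orange knob is at about (203,140).

```bash
cat > h.py <<'E'
import numpy as np,cv2
def ray(p,uv,z):
    n=cv2.undistortPoints(np.array([[uv]],float),p["K"],p["distortion"])[0,0]
    T=p["extrinsics"]; d=T[:3,:3]@np.array([n[0],-n[1],-1]); o=T[:3,3]
    return o+d*(z-o[2])/d[2]
def proj(p,X):
    T=p["extrinsics"]; c=T[:3,:3].T@(np.array(X)-T[:3,3])
    return cv2.projectPoints(np.array([[c[0],-c[1],-c[2]]]),np.zeros(3),np.zeros(3),p["K"],p["distortion"])[0].ravel()
E
python3 - <<'E'
from h import *
for n,s in(("top",(130,120,240,260)),("side",(135,80,295,200))):
    p=np.load(n+"0.npz"); c=p["color"][s[1]:s[3],s[0]:s[2]]
    cv2.imwrite(f"pics/{n}0z.png",cv2.resize(c,None,fx=4.2,fy=4.2,interpolation=cv2.INTER_CUBIC)[:,:,::-1])
    # orange mask
    hsv=cv2.cvtColor(p["color"],cv2.COLOR_RGB2HSV)
    m=cv2.inRange(hsv,(5,200,120),(14,255,255)); ys,xs=np.nonzero(m[:260,:290]); print(n,len(xs),xs.min(),xs.max(),ys.min(),ys.max())
    # white knob
    k=cv2.inRange(hsv,(0,0,165),(180,60,255)); 
    N,l,st,ce=cv2.connectedComponentsWithStats(k); 
    for i in range(1,N):
        if 15<st[i,4]<900: print(st[i],ce[i].round(1))
t=np.load("top0.npz")
print(ray(t,(173.5,200),.068),ray(t,(196,208.3),.110),ray(t,(332,200),.068),ray(t,(342,170),.11))
s=np.load("side0.npz");print(ray(s,(201,129),.068),ray(s,(203,134),.110))
E
```

```text
top 339 136 213 137 238Traceback (most recent call last):
  File "<stdin>", line 7, in <module>
    return umr_minimum(a, axis, None, out, keepdims, initial, where)
ValueError: zero-size array to reduction operation minimum which has no identity
```

```bash
python3 -c "
import cv2,numpy as np
a=cv2.imread('pics/top0z.png');b=cv2.imread('pics/side0z.png');print(a.shape,b.shape)"
```

```text
(588, 462, 3) (504, 672, 3)
```

View pics/top0z.png

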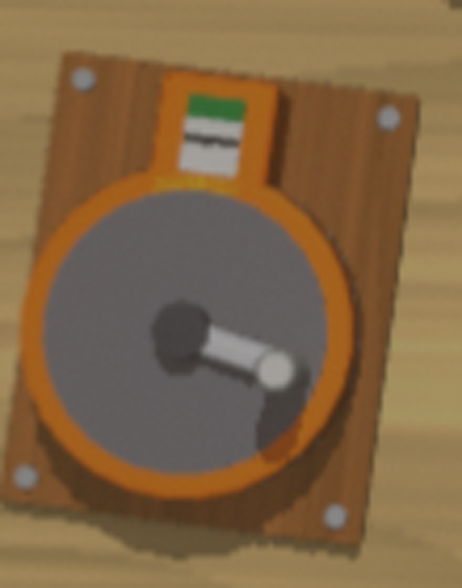

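View pics/side0z.png

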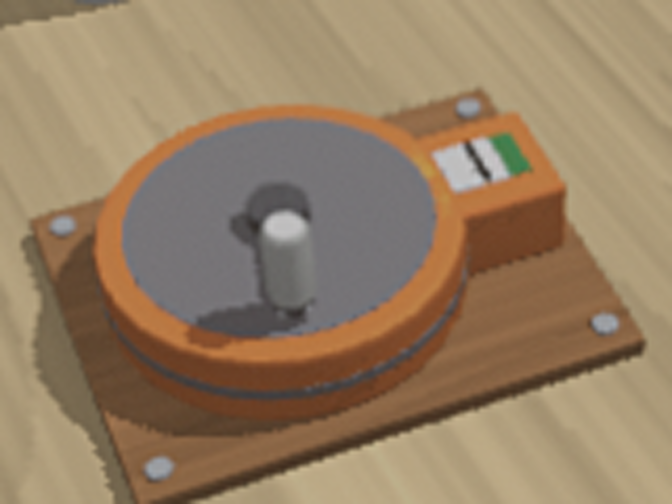

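```bash
python3 - <<'E'
from h import *
t=np.load("top0.npz");s=np.load("side0.npz")
print("hub",ray(t,(172.9,198.2),.068),ray(s,(201.2,128.9),.068))
print("case",ray(t,(130+186/4.2-.4,120+331/4.2-.4),.055))
print("knob",ray(t,(195.6,207.3),.110),ray(s,(203,132.9),.110))
print("nose pt",ray(t,(180.5,153.5),.055), ray(t,(181.5,145),.055))
print("blue",ray(t,(332,200),.068),ray(t,(342,170),.11))
a=ray(t,(172.9,198.2),.068); 
for c in(t,s):print(proj(c,a))
E
```

```text
hub [0.53665625 0.16798776 0.068     ] [0.53470451 0.16798911 0.068     ]
case [0.53639831 0.16900769 0.055     ]
knob [0.51892578 0.11110227 0.11      ] [0.51817628 0.11463341 0.11      ]
nose pt [0.63538509 0.15806899 0.055     ] [0.65423021 0.15652072 0.055     ]
blue [ 0.54147206 -0.17329736  0.068     ] [ 0.60210191 -0.18373668  0.11      ]
[172.9 198.2]
[202.11371953 128.55429283]
```

```bash
cat >> h.py <<'E'
from scipy.spatial.transform import Rotation as R
def shift(st,X):
    return np.round(R.from_rotvec(st["tool_rot"]).as_matrix().T@(np.array(X)-st["ee_pos"])*100,2)
E
python3 - <<'E'
from h import *
from workcell import bot
s=bot.get_state()
print(shift(s,(.5185,.112,.2)))
print(R.from_rotvec(s["tool_rot"]).as_matrix().round(4))
E
```

```text
[-45.78 -25.7    4.23]
[[-9.502e-01  3.115e-01 -0.000e+00]
 [ 3.115e-01  9.502e-01 -1.000e-04]
 [ 0.000e+00 -1.000e-04 -1.000e+00]]
```

Call:
{"api": "apply_moves", "payload": {"moves": [[[0,-5,-2.8,0,0,0,0],[0,-10,-5.6,0.5,0,0,0],[0,-15,-8.4,1,0,0,0],[0,-20,-11.2,1.5,0,0,0],[0,-25,-14,2,0,0,0]]], "newtons": 70}}

```text
time_s: 1.12
ee_pos: [0.3585, 0.2865, 0.2223]
tool_rot: [0.495, 3.102, 0.001]
contact_force: [0.5, 0.6, -0.2]
opening: 1.002
```

```bash
python3 - <<'E'
from h import *
from workcell import bot
s=bot.get_state()
print(s["ee_pos"],shift(s,(.5185,.112,.18)))
E
```

```text
[0.35854864 0.28646145 0.22233048] [-20.63 -11.6    4.24]
```

Call:
{"api": "apply_moves", "payload": {"moves": [[[0,-5,-2.8,1,0,0,0],[0,-10,-5.6,2,0,0,0],[0,-15,-8.5,3,0,0,0],[0,-20.6,-11.6,4,0,0,0],[0,-20.6,-11.6,4,0,0,0]]]}}

```text
time_s: 1.75
ee_pos: [0.5197, 0.1092, 0.1813]
tool_rot: [-0.502, -3.101, 0.0]
contact_force: [0.1, 0.8, -0.3]
opening: 1.001
```

```bash
python3 - <<'E'
from h import *
from workcell import bot,cams
s=bot.get_state()
print(s["ee_pos"],shift(s,(.5185,.112,.087)),s["tool_rot"])
for n in("top","side"):
    p=cams.get_image(n); cv2.imwrite(f"pics/{n}1.png",p["color"][:,:,::-1])
E
```

```text
[0.51974175 0.10923046 0.18130042] [0.2  0.23 9.43] [-5.02069204e-01 -3.10070517e+00  2.69240743e-04]
```

View pics/side1.png

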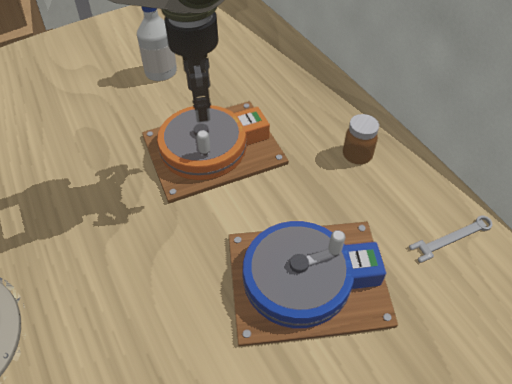

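The hand is straight above the orange knob (203,142), and nothing is in the way. I'll go down now.

Call:
{"api": "apply_moves", "payload": {"moves": [[[0,0.2,0.2,4,0,0,0],[0,0.2,0.2,7,0,0,0],[0,0.2,0.2,9.3,0,0,0],[0,0.2,0.2,9.3,0,0,0]]]}}

```text
time_s: 2.35
ee_pos: [0.5155, 0.1156, 0.0885]
tool_rot: [-0.494, -3.1, -0.0]
contact_force: [-0.2, -0.1, 0.4]
opening: 0.998
```

```bash
python3 - <<'E'
from h import *
from workcell import bot,cams
s=bot.get_state()
print(s["ee_pos"],shift(s,(.5185,.112,.087)),s["contact_force"])
o=[]
for n in("top","side"):
    p=cams.get_image(n); o.append(p["color"][90:240,120:300,::-1])
cv2.imwrite("pics/b2.png",cv2.resize(np.vstack(o),None,fx=2,fy=2)) 
E
```

```text
[0.51545599 0.11562122 0.08846029] [-0.4  -0.25  0.14] [-0.23507289 -0.09935652  0.37587562]
```

View pics/b2.png

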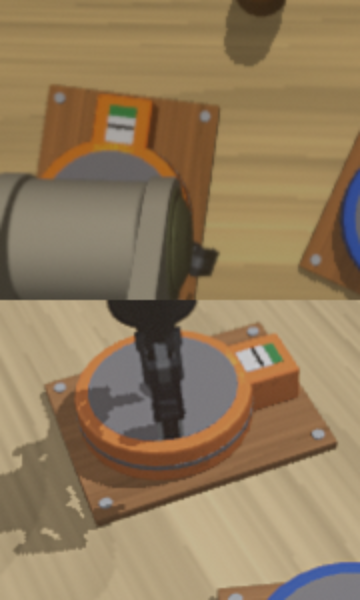

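The fingers straddle the knob, and in the side view they hide it. I'll correct by a few mm and close.

Call:
{"api": "apply_moves", "payload": {"moves": [[[0,-0.4,-0.2,0.1,0,0,0],[120,-0.4,-0.2,0.1,0,0,0],[255,-0.4,-0.2,0.1,0,0,0],[255,-0.4,-0.2,0.1,0,0,0],[255,-0.4,-0.2,0.1,0,0,0]]], "newtons": 70}}

```text
time_s: 3.08
ee_pos: [0.5203, 0.1124, 0.0897]
tool_rot: [0.495, 3.101, 0.002]
contact_force: [-1.0, 2.3, 2.8]
opening: 0.232
```

```bash
python3 - <<'E'
from h import *
from workcell import bot,cams
s=bot.get_state()
print(s["ee_pos"],s["contact_force"],s["opening"])
E
```

```text
[0.52026132 0.11240878 0.08966982] [-1.03772257  2.26559168  2.78423313] 0.2321864442038001
```

The grip holds: opening 0.23, about 20 mm. Next I'll compute the arc.

```bash
cat > arc.py <<'E'
import sys
from h import *
from workcell import bot
def go(step,n=5,ax=(.536,.1685),r=.06):
    s=bot.get_state(); d=s["ee_pos"][:2]-ax; th=np.arctan2(d[1],d[0])
    print("pos",s["ee_pos"].round(4),"F",s["contact_force"].round(1),"r",round(np.hypot(*d),4),"th",round(th,3),"open",round(s["opening"],3),"t",s["time_s"])
    f=s["contact_force"]; print("F clockwise",round(f[0]*np.sin(th)-f[1]*np.cos(th),1),"F radial",round(f[0]*np.cos(th)+f[1]*np.sin(th),1))
    for i in range(1,n+1):
        a=th-step*i; print(shift(s,(ax[0]+r*np.cos(a),ax[1]+r*np.sin(a),.088)).round(1).tolist())
if __name__=="__main__": go(float(sys.argv[1]),int(sys.argv[2]) if len(sys.argv)>2 else 5)
E
python3 arc.py 0.15
```

```text
pos [0.5203 0.1124 0.0897] F [-1.   2.3  2.8] r 0.0583 th -1.844 open 0.232 t 3.075
F clockwise 1.6 F radial -1.9
[0.9, -0.2, 0.2]
[1.8, 0.0, 0.2]
[2.6, 0.3, 0.2]
[3.4, 0.7, 0.2]
[4.2, 1.3, 0.2]
```

Call:
{"api": "apply_moves", "payload": {"moves": [[[255,0.9,-0.2,0,0,0,0],[255,1.8,0,0,0,0,0],[255,2.6,0.3,0,0,0,0],[255,3.4,0.7,0,0,0,0],[255,4.2,1.3,0,0,0,0]]]}}

```text
time_s: 3.7
ee_pos: [0.487, 0.138, 0.0899]
tool_rot: [0.495, 3.093, 0.005]
contact_force: [18.5, 2.1, -13.0]
opening: 0.23
```

```bash
python3 arc.py 0.2
```

```text
pos [0.487  0.138  0.0899] F [ 18.5   2.1 -13. ] r 0.0577 th -2.584 open 0.23 t 3.7
F clockwise -8.0 F radial -16.8
[1.0, 0.7, 0.2]
[1.6, 1.7, 0.2]
[2.1, 2.8, 0.2]
[2.3, 4.0, 0.2]
[2.3, 5.2, 0.2]
```

```bash
sed -i 's/r=.06)/r=.0585)/' arc.py; python3 arc.py 0.18
```

```text
pos [0.487  0.138  0.0899] F [ 18.5   2.1 -13. ] r 0.0577 th -2.584 open 0.23 t 3.7
F clockwise -8.0 F radial -16.8
[0.8, 0.7, 0.2]
[1.4, 1.6, 0.2]
[1.8, 2.5, 0.2]
[2.1, 3.5, 0.2]
[2.2, 4.6, 0.2]
```

Call:
{"api": "apply_moves", "payload": {"moves": [[[255,0.8,0.7,0,0,0,0],[255,1.4,1.6,0,0,0,0],[255,1.8,2.5,0,0,0,0],[255,2.1,3.5,0,0,0,0],[255,2.2,4.6,0,0,0,0]]]}}

```text
time_s: 4.32
ee_pos: [0.4809, 0.1874, 0.0897]
tool_rot: [0.494, 3.092, 0.0]
contact_force: [4.5, -9.3, -3.2]
opening: 0.231
```

```bash
python3 arc.py 0.18
```

```text
pos [0.4809 0.1874 0.0897] F [ 4.5 -9.3 -3.2] r 0.0583 th 2.811 open 0.231 t 4.325
F clockwise -7.4 F radial -7.2
[-0.1, 1.0, 0.2]
[-0.4, 2.1, 0.2]
[-0.8, 3.0, 0.2]
[-1.5, 3.8, 0.2]
[-2.2, 4.6, 0.2]
```

Call:
{"api": "apply_moves", "payload": {"moves": [[[255,-0.1,1.1,0,0,0,0],[255,-0.4,2.1,0,0,0,0],[255,-0.8,3.0,0,0,0,0],[255,-1.5,3.8,0,0,0,0],[255,-2.2,4.6,0,0,0,0]]]}}

```text
time_s: 4.95
ee_pos: [0.5141, 0.2246, 0.0897]
tool_rot: [0.494, 3.098, -0.002]
contact_force: [-7.5, -2.0, 4.2]
opening: 0.229
```

```bash
python3 arc.py 0.18;python3 - <<'E'
from h import *
from workcell import cams
o=[]
for n in("top","side"):
    p=cams.get_image(n); o.append(p["color"][90:240,120:300,::-1])
cv2.imwrite("pics/b3.png",cv2.resize(np.vstack(o),None,fx=2,fy=2)) 
E
```

```text
pos [0.5141 0.2246 0.0897] F [-7.5 -2.   4.2] r 0.0602 th 1.942 open 0.229 t 4.95
F clockwise -7.7 F radial 0.9
[-1.0, 0.5, 0.2]
[-1.9, 0.9, 0.2]
[-3.0, 1.1, 0.2]
[-4.0, 1.2, 0.2]
[-5.0, 1.1, 0.2]
```

View pics/b3.png

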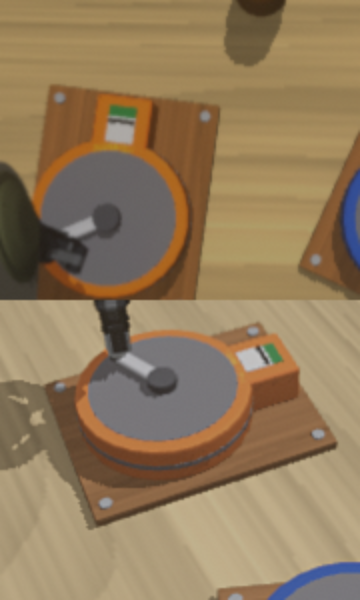

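The crank has come along and the pointer is moving toward the green. Turned about 2.5 rad so far.

Call:
{"api": "apply_moves", "payload": {"moves": [[[255,-1.0,0.5,0,0,0,0],[255,-1.9,1.0,0,0,0,0],[255,-3.0,1.3,0,0,0,0],[255,-4.0,1.4,0,0,0,0],[255,-5.0,1.3,0,0,0,0]]]}}

```text
time_s: 5.68
ee_pos: [0.5658, 0.2231, 0.0898]
tool_rot: [0.494, 3.098, 0.003]
contact_force: [-5.8, 6.8, 2.3]
opening: 0.232
```

```bash
python3 arc.py 0.15
```

```text
pos [0.5658 0.2231 0.0898] F [-5.8  6.8  2.3] r 0.0622 th 1.071 open 0.232 t 5.675
F clockwise -8.4 F radial 3.1
[-0.8, -0.6, 0.2]
[-1.6, -0.9, 0.2]
[-2.3, -1.4, 0.2]
[-3.0, -2.0, 0.2]
[-3.6, -2.6, 0.2]
```

```bash
python3 - <<'E'
import numpy as np
from scipy.optimize import least_squares
P=np.array([(.487,.138),(.4809,.1874),(.5141,.2246),(.5658,.2231),(.5203,.1124)])
print(least_squares(lambda c:np.hypot(*(P-c[:2]).T)-c[2],[.536,.1685,.06]).x, least_squares(lambda c:np.hypot(*(P-c[:2]).T)-.06,[.536,.1685]).x)
E
sed -i 's/ax=(.536,.1685),r=.0585/ax=(.537,.170),r=.06/' arc.py; python3 arc.py 0.15
```

```text
[0.53824936 0.1696411  0.06008532] [0.5381583  0.16967458]
pos [0.5658 0.2231 0.0898] F [-5.8  6.8  2.3] r 0.0604 th 1.074 open 0.232 t 5.675
F clockwise -8.3 F radial 3.2
[-0.9, -0.3, 0.2]
[-1.7, -0.6, 0.2]
[-2.4, -1.1, 0.2]
[-3.1, -1.7, 0.2]
[-3.7, -2.4, 0.2]
```

Call:
{"api": "apply_moves", "payload": {"moves": [[[255,-0.9,-0.3,0,0,0,0],[255,-1.8,-0.6,0,0,0,0],[255,-2.5,-1.1,0,0,0,0],[255,-3.2,-1.7,0,0,0,0],[255,-3.8,-2.4,0,0,0,0]]]}}

```text
time_s: 6.3
ee_pos: [0.5948, 0.19, 0.0899]
tool_rot: [0.493, 3.097, 0.008]
contact_force: [2.1, 10.1, -2.4]
opening: 0.232
```

```bash
sed -i 's/ax=(.537,.170)/ax=(.538,.1697)/' arc.py; python3 arc.py 0.12;python3 - <<'E'
from h import *
from workcell import cams
o=[]
for n in("top","side"):
    p=cams.get_image(n); o.append(p["color"][90:240,120:300,::-1])
cv2.imwrite("pics/b4.png",cv2.resize(np.hstack(o),None,fx=2.2,fy=2.2)) 
E
```

```text
pos [0.5948 0.19   0.0899] F [ 2.1 10.1 -2.4] r 0.0603 th 0.344 open 0.232 t 6.3
F clockwise -8.8 F radial 5.4
[-0.4, -0.6, 0.2]
[-0.7, -1.2, 0.2]
[-1.0, -1.9, 0.2]
[-1.1, -2.6, 0.2]
[-1.2, -3.3, 0.2]
```

View pics/b4.png

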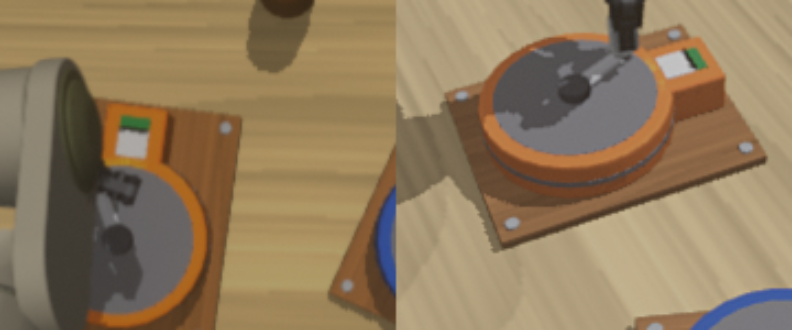

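The pointer is about to reach the green and the drag is still 8–9 N. From here I'll use smaller steps.

Call:
{"api": "apply_moves", "payload": {"moves": [[[255,-0.4,-0.7,0,0,0,0],[255,-0.7,-1.3,0,0,0,0],[255,-1.0,-2.0,0,0,0,0],[255,-1.1,-2.7,0,0,0,0],[255,-1.2,-3.4,0,0,0,0]]]}}

```text
time_s: 7.02
ee_pos: [0.5963, 0.1536, 0.0898]
tool_rot: [0.494, 3.095, 0.009]
contact_force: [2.2, 6.7, -0.2]
opening: 0.231
```

```bash
python3 arc.py 0.12;python3 - <<'E'
from h import *
from workcell import cams
o=[]
for n in("top","side"):
    p=cams.get_image(n); o.append(p["color"][90:240,120:300,::-1])
cv2.imwrite("pics/b5.png",cv2.resize(np.hstack(o),None,fx=2.2,fy=2.2)) 
E
```

```text
pos [0.5963 0.1536 0.0898] F [ 2.2  6.7 -0.2] r 0.0605 th -0.27 open 0.231 t 7.025
F clockwise -7.0 F radial 0.4
[0.1, -0.7, 0.2]
[0.2, -1.4, 0.2]
[0.3, -2.1, 0.2]
[0.6, -2.8, 0.2]
[0.9, -3.4, 0.2]
```

View pics/b5.png

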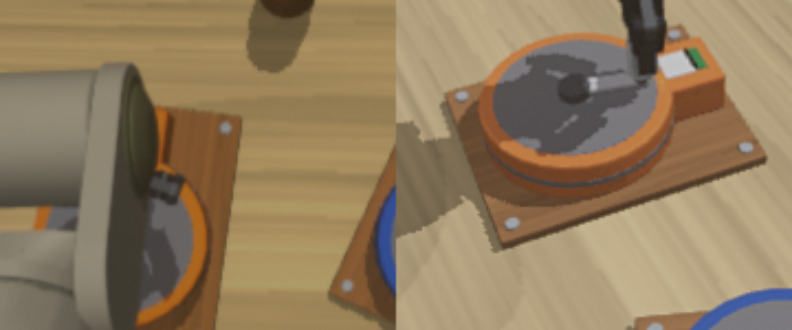

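Call:
{"api": "apply_moves", "payload": {"moves": [[[255,0.1,-0.8,0,0,0,0],[255,0.2,-1.5,0,0,0,0],[255,0.3,-2.2,0,0,0,0],[255,0.6,-2.8,0,0,0,0],[255,0.9,-3.4,0,0,0,0]]]}}

```text
time_s: 7.75
ee_pos: [0.5765, 0.123, 0.0897]
tool_rot: [0.494, 3.096, 0.006]
contact_force: [-0.3, 2.6, 2.7]
opening: 0.234
```

```bash
python3 arc.py 0.12;python3 - <<'E'
from h import *
from workcell import cams
p=cams.get_image("side"); cv2.imwrite("pics/b6.png",cv2.resize(p["color"][90:150,210:290,::-1],None,fx=6,fy=6,interpolation=2)) 
E
```

```text
pos [0.5765 0.123  0.0897] F [-0.3  2.6  2.7] r 0.0606 th -0.882 open 0.234 t 7.75
F clockwise -1.4 F radial -2.2
[0.5, -0.6, 0.2]
[1.0, -1.1, 0.2]
[1.5, -1.6, 0.2]
[2.1, -2.0, 0.2]
[2.8, -2.3, 0.2]
```

View pics/b6.png

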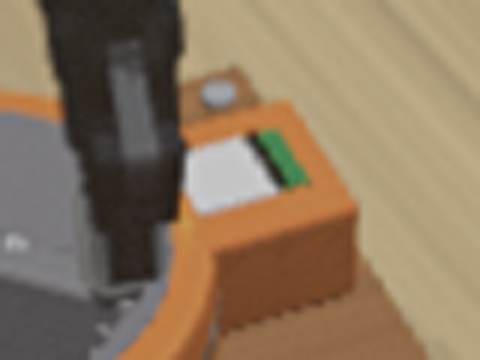

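The drag has fallen from about 8 N to 1.4 N, which matches the brake letting go. The pointer is at the green's edge. I'll go roughly 1.2 rad further for margin.

Call:
{"api": "apply_moves", "payload": {"moves": [[[255,0.5,-0.6,0,0,0,0],[255,1.0,-1.1,0,0,0,0],[255,1.5,-1.6,0,0,0,0],[255,2.1,-2.0,0,0,0,0],[255,2.8,-2.3,0,0,0,0]]]}}

```text
time_s: 8.43
ee_pos: [0.5419, 0.1096, 0.0896]
tool_rot: [0.495, 3.096, 0.006]
contact_force: [1.8, 3.1, 4.4]
opening: 0.237
```

```bash
python3 arc.py 0.12
```

```text
pos [0.5419 0.1096 0.0896] F [1.8 3.1 4.4] r 0.0603 th -1.506 open 0.237 t 8.425
F clockwise -2.0 F radial -2.9
[0.7, -0.2, 0.2]
[1.4, -0.4, 0.2]
[2.1, -0.4, 0.2]
[2.8, -0.4, 0.2]
[3.5, -0.3, 0.1]
```

Call:
{"api": "apply_moves", "payload": {"moves": [[[255,0.7,-0.2,0,0,0,0],[255,1.4,-0.3,0,0,0,0],[255,2.1,-0.3,0,0,0,0],[255,2.1,-0.3,0,0,0,0]]]}}

```text
time_s: 8.93
ee_pos: [0.5202, 0.1127, 0.0897]
tool_rot: [0.494, 3.097, 0.004]
contact_force: [-0.9, -4.2, 6.8]
opening: 0.233
```

```bash
python3 arc.py 0.12;python3 - <<'E'
from h import *
from workcell import cams
p=cams.get_image("side"); cv2.imwrite("pics/b7.png",cv2.resize(p["color"][80:200,140:290,::-1],None,fx=5,fy=5,interpolation=2)) 
E
```

```text
pos [0.5202 0.1127 0.0897] F [-0.9 -4.2  6.8] r 0.0597 th -1.873 open 0.233 t 8.925
F clockwise -0.4 F radial 4.3
[0.7, 0.0, 0.2]
[1.4, 0.1, 0.2]
[2.1, 0.3, 0.2]
[2.8, 0.6, 0.2]
[3.4, 1.0, 0.2]
```

View pics/b7.png

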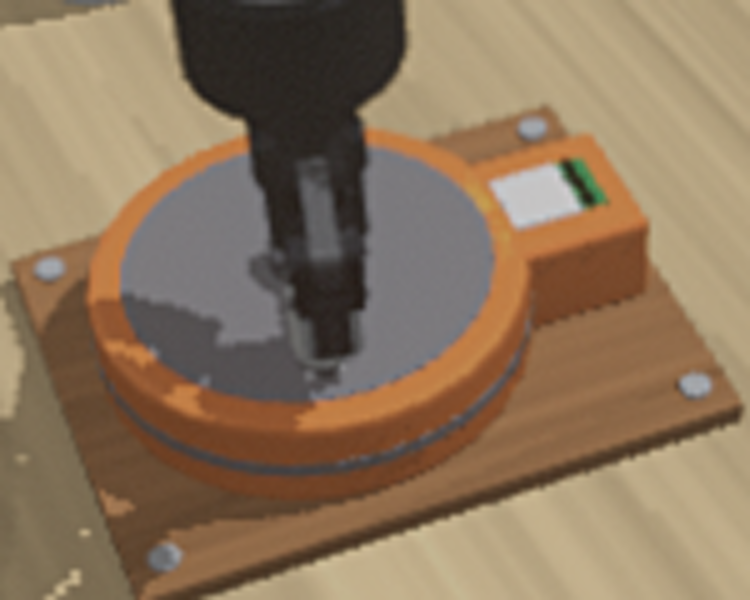

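The pointer at about (580,183) in the zoom now has green on both sides. I'll let go and then lift.

Call:
{"api": "apply_moves", "payload": {"moves": [[[200,0,0,0,0,0,0],[100,0,0,0,0,0,0],[0,0,0,0,0,0,0],[0,0,0,0,0,0,0],[0,0,0,0,0,0,0]]]}}

```text
time_s: 9.6
ee_pos: [0.5202, 0.1127, 0.0896]
tool_rot: [0.494, 3.097, 0.004]
contact_force: [-0.3, 0.8, -0.5]
opening: 1.001
```

Call:
{"api": "apply_moves", "payload": {"moves": [[[0,0,0,-2,0,0,0],[0,0,0,-5,0,0,0],[0,0,0,-8,0,0,0],[0,0,0,-12,0,0,0],[0,0,0,-12,0,0,0]]]}}

```text
time_s: 10.22
ee_pos: [0.5207, 0.1125, 0.2122]
tool_rot: [0.493, 3.092, 0.005]
contact_force: [-0.5, 0.1, -0.1]
opening: 0.999
```

```bash
python3 - <<'E'
from h import *
from workcell import cams,bot
s=bot.get_state();print(s["ee_pos"],s["contact_force"],s["opening"],abs(s["dq"]).max())
p=cams.get_image("side"); cv2.imwrite("pics/b8.png",cv2.resize(p["color"][60:340,130:400,::-1],None,fx=2.1,fy=2.1,interpolation=2))
E
```

```text
[0.52065108 0.11254802 0.21219884] [-0.45606889  0.10516333 -0.1189044 ] 0.9991308627183376 0.06750234436020329
```

View pics/b8.png

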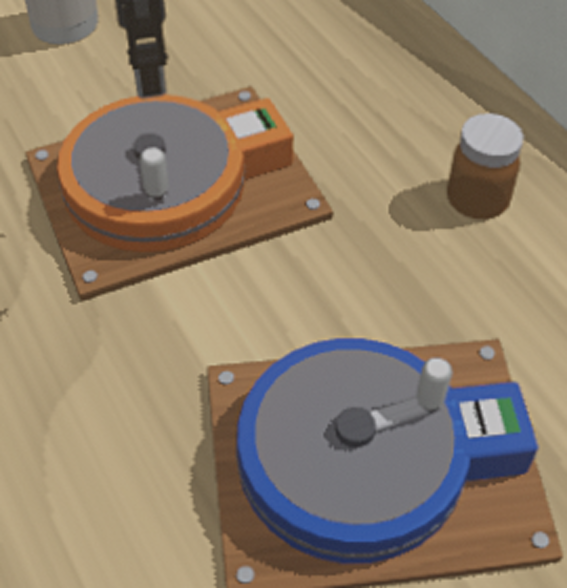

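The orange knob is free and resting, the pointer is on the green, and the blue crank hasn't moved. Handing in.

```bash
python3 -c "
from workcell import bot
print(bot.finish_job())"
```

```text
the job is handed in; nothing more can be done
None
```

I turned the orange crank clockwise about 6.3 rad, roughly one full turn. I then let go of it, lifted the hand clear and handed the job in after about 10 s. No verdict was reported.

- **Brake release:** the drag I measured at the knob fell from about 7–9 N to about 1.5 N after 4.7 to 5.3 rad of turning. I carried the crank roughly 1 to 1.5 rad past that point, so I estimate it rests between 1 and 1.6 rad. That is well inside 0.2 to 3.5.
- **Pointer:** with the crank at its final position, just before I let go, the side picture shows the black pointer with green on both sides.
- **After letting go:** the gripper is fully open, about 12 cm above where it held the knob, and the contact force reads about zero. I took only one picture after letting go; the knob was still where I released it.
- **Blue reel:** its crank looks the same as in the first picture, and the arm never went near it.

No check failed. My first estimate of the orange axis was about 2 mm off and gave up to 17 N of sideways force. I refitted it from the path of the knob while turning, and the sideways force stayed at 5 N or less after that.

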